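# Fetch a sample vial from the drawer and hold it pressed on the vortex mixer

## Task

Pull the upper drawer of the bench cabinet at least 10 cm open and lift out the one tall vial, leaving the two short vials standing in the drawer and everything else on the bench where it is (the drawer can stay open). Keeping the vial upright, press its foot into the spring-loaded cup on top of the vortex mixer until the cup has sunk about 5 mm, half of its travel and not down on its stop. Keep it pressed like that: the job finishes with the gripper still holding the vial down in the cup.

Things in the scene. Friction and masses are not known exactly. Their poses are not given: they have to be found in the camera images.
- cabinet: Two-drawer bench cabinet, grey steel, white fronts, fixed, 290 wide (y) x 240 deep (x) x 190 mm high. Origin on the bench under the middle of the carcass's front face; its -x axis is the way the drawers open (towards the robot's side), +x goes into the carcass. Drawer fronts, 16 mm thick, lie in front of that face; the upper one spans heights 81 to 178 mm.
- upper_handle (a point): Middle of the upper drawer's bow handle: a level round steel bar, 10 mm thick and 120 mm long, parallel to the front (cabinet's y), its axis 40 mm in front of the drawer front and 150 mm above the bench (40 mm below the cabinet's top). The handle's two legs are at its ends. Moves with the drawer.
- upper_drawer (a joint): Upper drawer, metres pulled out: 0 shut (start), 0.17 at its stop; slides easily (a few N) and stays where it is left. Inside, right behind its front, is a white tray 245 x 109 mm of 32 mm square cells with walls 22 mm high; the cells' floor is 93 mm above the bench. The drawer's side walls reach 146 mm above the bench.
- lower_drawer (a joint): Lower drawer, metres pulled out; shut, not needed. Its handle is like the upper one, 56 mm above the bench.
- vial: The tall sample vial: amber glass, black screw cap, upright in a middle-row cell of the tray, 59 mm behind the carcass's front face when the drawer is shut, in the middle or 69 mm to either side. 72 mm tall; body 28 mm in diameter up to 52 mm above the foot, then a neck; cap 24 mm in diameter, 58 to 72 mm above the foot. About 45 g. Origin at the centre of its foot, z up the vial.
- short_a: Short vial of the same make, 46 mm tall, in another cell of the same row, 69 mm or more from the tall one. Origin at the centre of its foot, z up. Stays in the drawer.
- short_b: The second short vial, just like short_a. Stays in the drawer.
- mixer: Vortex mixer: fixed cream housing on a grey base, 155 x 130 mm, 110 mm high, dial and switch on its front, and on top the black spring-loaded cup inside a rubber collar that reaches 126 mm. Origin on the bench under the middle of the housing's rear edge; the cup's axis is 75 mm from it along the mixer's -x.
- cup_seat (a point): Centre of the floor of the mixer's round black rubber cup, on the cup's axis; moves with the cup. With the cup up, the seat is 143 mm and the rim 157 mm above the bench. The mouth is a funnel, 45 mm across at the rim, narrowing to a bore of 34 mm just above the flat seat; the rim is 53 mm across outside. A vial that comes down off-centre can catch on the funnel's side.
- cup (a joint): How far the cup is pressed down, metres: 0 up (start), 0.010 on its stop. It slides straight down on a spring: starts to sink at about 3 N, then 0.7 N more per mm (about 6.5 N at 5 mm, 10 N at the stop).
- model: Loose ball-and-stick molecule model, about 130 x 95 mm, 70 mm high, lying behind the mixer (farther from the robot). Origin under its black ball, on the bench. Leave it.
- case: Loose closed black instrument case, 80 x 130 mm, 34 mm high, lying in front of the mixer. Origin at the centre of its underside. Leave it.
Mind the look-alikes: they are no part of the job. What is shaped like the mixer but brown or orange is not meant.

How it is judged:
On the way, in this order (a step that is already met when the one before it is completed fails the run):
1. the upper drawer is pulled at least 10 cm open, the vial still standing in it (value of joint upper_drawer above 0.097 m and height (world z) of vial below 0.11 m), for 0.1 s.
2. the tall vial is held clear above the drawer in the gripper (height (world z) of vial above 0.15 m and contact force between the fingers and vial above 1 N), for 0.1 s.
At the end, for the whole second after the job is handed in: The gripper still holds the tall vial upright (within 0.2 rad) with its foot on the seat of the mixer's cup (within 6 mm of the cup's axis, 4 mm of the seat), and the vial alone keeps the cup sunk 3 to 8 mm, at rest; the gripper itself does not touch the cup. The short vials stand in the drawer (value of joint cup between 0.003 and 0.008 m and horizontal distance between vial and cup_seat below 0.006 m and z of vial in the frame of cup_seat below 0.004 m and angle between vial's own z axis and vertical below 0.2 rad and contact force between vial and mixer above 2 N and contact force between the fingers and vial above 2 N and contact force between each of the fingers, the arm and mixer below 0.3 N and linear speed of vial below 0.02 m/s and angle between each of short_a, short_b's own z axis and vertical below 0.3 rad and height (world z) of each of short_a, short_b below 0.11 m); the arm keeps its last pose, push and grip.
It fails at once if the tall vial is tipped over (angle between vial's own z axis and vertical above 0.6 rad).
It fails at once if a short vial is tipped or taken out (angle between any of short_a, short_b's own z axis and vertical above 0.5 rad or height (world z) of any of short_a, short_b above 0.13 m).
It fails at once if the model or the case is pushed more than 4 cm (distance of any of model, case from where it was at the start of the episode above 0.04 m).
It fails at once if the lower drawer is pulled open more than 3 cm (value of joint lower_drawer above 0.03 m).
It also fails if it takes over 61 s, if anything falls off the work surface, if the arm or the gripper's body presses on something with over 40 N, if the wrist force passes 120 N, or if a joint passes its speed limit or range.

## Robot

A 6-joint arm with a two-finger parallel gripper is mounted at the origin on the work surface. World frame = base frame: x ahead of the robot, y to its left, z up, the work surface at z = 0. Lengths are in m, angles in rad, forces in N, time in s.
With the tool pointing down it reaches from about 0.3 to 0.75 m from the base axis. Payload 8.5 kg.
Tool frame: the origin (TCP) lies at the very end of the fingers, on their centre line; the grasp point (between the pads) lies 19 mm behind it (manip.hold_point_z is the distance from the TCP to the grasp point, in m); z points along the fingers, y is the line along which they close (so a half turn about z gives the same grasp; the last joint's range is limited). The gripper opens to 85 mm and grips with 20 to 120 N. Pads are 22 mm wide; open, the fingers measure 114 mm over their backs; the gripper's body (76 mm by 85 mm) begins 54 mm behind the grasp point. The pads swing forward as they close: fully open they stand 13 mm farther back than shut.
Start: joints at [1.053, 0.381, 1.297, -0, 1.464, -0.215], TCP at [0.164, 0.525, 0.231] pointing down, gripper open.
Joint ranges: [-3.11, 3.11], [-0.89, 2.33], [0.22, 2.48], [-1.42, 4.56], [0.17, 2.85], [-2.88, 2.88]. Speed limits (rad/s): [2.39, 2.39, 3.14, 3.14, 3.14, 3.14].

## Interface

Orientations are given as a rotation vector (axis times angle).
In Python, from plant import manip, cams gives the robot as it stands.
- The arm moves only by the tool drive_tool, never from a script. Its argument "plan" is a list of rows, each a list of 3 entries, a list of its own where there are three numbers: the shift along the tool's x, y, z in units of 40 mm (1.0 is 40 mm), then the turn about the tool's z in units of 5 degrees (1.0 is 5 degrees), then the opening, from -1 (shut) to 1 (fully open). In form: [[[dx, dy, dz], roll, claw], ...]. A call has 1 to 12 rows; each row shifts and turns the commanded pose from where the row before left it, along the tool's axes as they then stand; what a row does not reach is not made up. A row lasts 1/12 s, in which the tool goes at most 41.7 mm and 7.16 degrees, less where a joint would pass 70% of its speed; a pose out of reach is approached as far as the arm can. A call is refused whole if a number of a shift passes 1 or a number of a turn 1, either way. A call with a gripper value outside its range is refused whole. The fingers move at their own pace and stop on an object; "squeeze" is the grip in N (left out, the last holds). Time passes only in rows, so rows that do not move let the fingers close. It gives the time, the measured TCP pose, the force, the opening and the grip force at its end, in the units of the state.
- manip.get_obs(): the state, without advancing time (a new reading comes with each control period).
- cams.snapshot(name): name is "side" or "top" or "wrist"; returns a dict with "pixels" (400x640x3 uint8, red, green, blue), "camera_matrix" (3x3 intrinsics, pixels), "k1" (the pictures are not rectified: a ray, as slopes to the right and down, at radius r is drawn at 1 + k1 r^2 times it, then the intrinsics apply), "world_from_camera" (4x4, takes a point from camera to world coordinates). Camera axes: x right, y down, z forward; pixel columns grow to the right and rows downward; lengths in m; the calibration is good to about 2 mm. A picture is of the moment at which its call begins. There is no depth.
- manip.job_done(): hands the job in; it is judged then, once.
Trained networks look in the newest picture that a camera, given by its name, has taken for a name from the list of things; names that differ only in an ending like _2 or _b are one class to them, and where a whole thing is asked for, a point or a joint stands for the part that bears it (a point fixed in the world has none). Each returns a list of dicts, best first, with "conf" (0 to 1); they miss things now and then, are a little off and sometimes report something else, mostly with a low value. They report only what shows in the picture. A call takes as long as a camera call. They do not tell look-alikes from the thing itself.
- cams.cut_out(camera, thing): "pixels" (400x640 bool, what is visible of it) and "bbox" ([left, top, right, bottom] in pixels, round what is visible of it).
- cams.landmark_of(camera, thing): "position" ([column, row] in pixels: a listed point, or the origin of a listed thing).
The state is a dict: "t": time; "joint_pos": joint angles; "dq": joint speeds; "joint_torque": joint torques, N m; "tcp_pos": TCP position; "orientation": TCP orientation; "ft_force": force on the tool from outside, world axes, zero at the start; "ft_torque": the same for the moment, N m; "gripper_width": finger opening in m; "gripper_force": force on a finger pad.
Only numpy, scipy, OpenCV 4.12 (cv2) and the standard library are available. Lean on these libraries where they do the work, as an engineer would, in place of code of your own. Each camera call takes 0.05 s, during which the arm holds its last target. There are 200 camera calls.

## Working session

There is one attempt and no reset: what is moved stays moved. The work goes in short steps, Python scripts to look and compute and a tool call to move; the robot and the scene stay as the last step left them, time stands still between calls to the robot, and variables do not carry over. Pictures are saved under pics/ and viewed, at most 10 in all, crops included, and the job is handed in when it is done.

Besides the shell and the picture viewer there is one more tool, called as name([rows], argument=value, ...), one row to a line, values as JSON. drive_tool: Moves the arm, as the interface text tells. Its arguments: {"type":"object","properties":{"plan":{"type":"array"},"squeeze":{"type":"number"}},"required":["plan"]}

```bash
mkdir -p pics; cat > h.py <<'E'
import numpy as np, cv2
from plant import manip, cams
def ray(s,px):
    K=np.array(s["camera_matrix"]);T=np.array(s["world_from_camera"])
    d=(np.array(px,float)-K[:2,2])/[K[0,0],K[1,1]]
    u=d.copy()
    for _ in range(20): u=d/(1+s["k1"]*(u@u))
    return T[:3,3],T[:3,:3]@np.array([u[0],u[1],1])
def atz(s,px,z):
    o,v=ray(s,px); return o+v*(z-o[2])/v[2]
def proj(s,p):
    K=np.array(s["camera_matrix"]);T=np.array(s["world_from_camera"])
    c=T[:3,:3].T@(np.array(p)-T[:3,3]);u=c[:2]/c[2];u=u*(1+s["k1"]*(u@u))
    return u*[K[0,0],K[1,1]]+K[:2,2]
def tri(rs):
    A=np.zeros((3,3));b=np.zeros(3)
    for o,v in rs:
        v=v/np.linalg.norm(v);P=np.eye(3)-np.outer(v,v);A+=P;b+=P@o
    return np.linalg.solve(A,b)
def save(s,n,crop=None,f=1):
    im=s["pixels"][:,:,::-1]
    if crop: im=im[crop[1]:crop[3],crop[0]:crop[2]]
    cv2.imwrite("pics/"+n,cv2.resize(im,None,fx=f,fy=f))
E
python3 - <<'E'
from h import *
np.set_printoptions(precision=3,suppress=True)
print(manip.get_obs(),manip.hold_point_z)
S={}
for c in("top","side"):
    s=S[c]=cams.snapshot(c);save(s,c+"0.png")
    print(c,np.array(s["world_from_camera"]),s["k1"])
    for t in("cabinet","upper_handle","mixer","cup_seat","case","model","vial"):
        print(c,t,[(round(d["conf"],2),np.round(d["position"],1), atz(s,d["position"],{"upper_handle":.15,"cup_seat":.143}.get(t,0))) for d in cams.landmark_of(c,t)])
E
```

```text
{'t': 0.0, 'joint_pos': array([ 1.053,  0.381,  1.298, -0.   ,  1.464, -0.215]), 'dq': array([-0.001,  0.   , -0.   ,  0.   , -0.002,  0.   ]), 'joint_torque': array([ -0.001, -44.843, -23.128,  -0.   ,   0.005,  -0.   ]), 'tcp_pos': array([0.164, 0.525, 0.231]), 'orientation': array([-0.474, -3.105,  0.002]), 'ft_force': array([ 0.13 , -0.571, -0.471]), 'ft_torque': array([ 0.023,  0.018, -0.011]), 'gripper_force': 0.0, 'gripper_width': 0.0853101093620962} 0.0187
top [[ 0.015 -0.994  0.107  0.543]
 [-1.    -0.016  0.    -0.094]
 [ 0.001 -0.106 -0.994  1.244]
 [ 0.     0.     0.     1.   ]] 0.03744585982406653
top cabinet [(0.62, array([210.1, 201. ]), array([0.685, 0.211, 0.   ]))]
top upper_handle []
top mixer [(0.59, array([318.2, 130.4]), array([ 0.907, -0.11 ,  0.   ])), (0.57, array([364.4, 206.1]), array([ 0.676, -0.251,  0.   ]))]
top cup_seat [(0.72, array([448., 235.]), array([ 0.588, -0.453,  0.143])), (0.67, array([362.3, 226.7]), array([ 0.606, -0.228,  0.143])), (0.51, array([311.9, 140.2]), array([ 0.838, -0.091,  0.143]))]
top case [(0.63, array([351.3, 277. ]), array
[... 291 characters left out ...]
ay([275.4, 308.6]), array([0.683, 0.208, 0.   ]))]
side upper_handle [(0.71, array([294.8, 253.8]), array([0.635, 0.202, 0.15 ]))]
side mixer [(0.68, array([371.8, 175.7]), array([ 0.652, -0.495,  0.   ])), (0.62, array([342.9, 206.4]), array([ 0.681, -0.258,  0.   ]))]
side cup_seat [(0.67, array([391.2, 141.3]), array([ 0.589, -0.468,  0.143])), (0.64, array([269. , 181.5]), array([ 0.829, -0.079,  0.143])), (0.57, array([364.5, 168.8]), array([ 0.614, -0.238,  0.143]))]
side case [(0.64, array([411.9, 225.5]), array([ 0.467, -0.219,  0.   ]))]
side model [(0.62, array([323. , 197.5]), array([ 0.757, -0.291,  0.   ]))]
side vial [(0.46, array([264.2, 249.7]), array([0.803, 0.022, 0.   ]))]
```

View pics/top0.png

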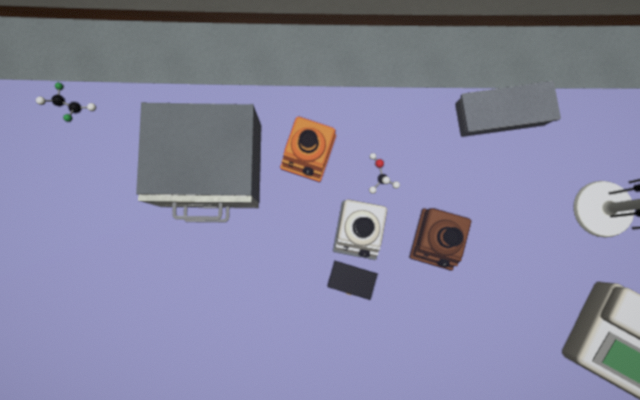

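View pics/side0.png

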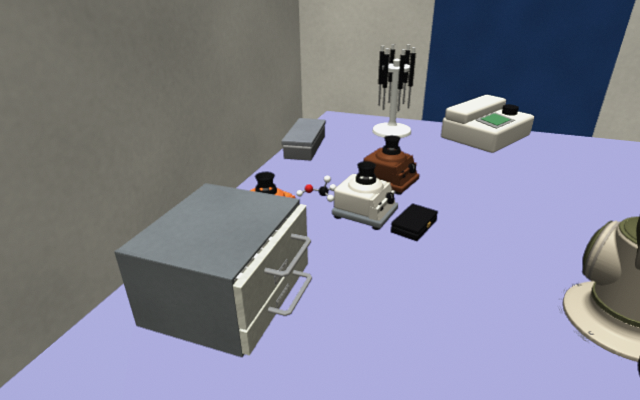

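The tall vial is hidden in the shut drawer. The mixer candidates in the top view are the orange one at (312,140), the brown one at (448,235) and the cream one at (362,227). I choose the cream one, which has the case in front and the molecule behind. The cabinet's handles are near (201,215), and the wanted one is the upper handle, which is at (295,254) in the side view.

```bash
python3 - <<'E'
from h import *
np.set_printoptions(precision=4,suppress=True)
s=cams.snapshot("top");im=s["pixels"].astype(int)
m=np.zeros((400,640),np.uint8)
sub=(im.min(2)>150)&(im.max(2)-im.min(2)<45); m[185:212,130:265]=sub[185:212,130:265]
ys,xs=np.where(m); print(len(xs),xs.min(),xs.max())
pts=[]
for x in range(145,248,3):
    r=np.where(m[:,x])[0]
    if len(r): pts.append(atz(s,(x,r.min()),.178)[:2])   # rear top edge of front
pts=np.array(pts);p=np.polyfit(pts[:,1],pts[:,0],1)
print("front line dx/dy",p,"ends",atz(s,(xs.min(),199),.178),atz(s,(xs.max(),199),.178), "x at y=.205",np.polyval(p,.205))
a=im[185:235,130:265].astype(np.uint8);b=im[190:270,310:410].astype(np.uint8)
mon=np.zeros((330,780,3),np.uint8)
A=cv2.resize(a,None,fx=3,fy=3,interpolation=2);B=cv2.resize(b,None,fx=3.5,fy=3.5,interpolation=2)
mon[:A.shape[0],:A.shape[1]]=A;mon[:B.shape[0],420:420+B.shape[1]]=B
cv2.imwrite("pics/mon.png",mon[:,:,::-1])
h=[ray(s,d["position"]) for d in cams.landmark_of("top","upper_handle")[:1]]
t=[ray(s,d["position"]) for d in cams.landmark_of("top","cup_seat") if abs(d["position"][0]-362)<10]
s2=cams.snapshot("side")
d=cams.landmark_of("side","upper_handle");print(d)
for q in d[:1]: print("handle side",atz(s2,q["position"],.15))
t+=[ray(s2,d["position"]) for d in cams.landmark_of("side","cup_seat") if abs(d["position"][0]-364)<10]
print("cup",tri(t),[o+v*(.143-o[2])/v[2] for o,v in t])
E
```

```text
845 130 264
front line dx/dy [-0.0123  0.6811] ends [0.6663 0.3711 0.178 ] [0.6717 0.0295 0.178 ] x at y=.205 0.6786366788470903
[{'position': [294.3, 254.6], 'conf': 0.86}]
handle side [0.6346 0.2043 0.15  ]
cup [ 0.6087 -0.2299  0.1395] [array([ 0.6072, -0.2298,  0.143 ]), array([ 0.6083, -0.2223,  0.143 ])]
```

View pics/mon.png

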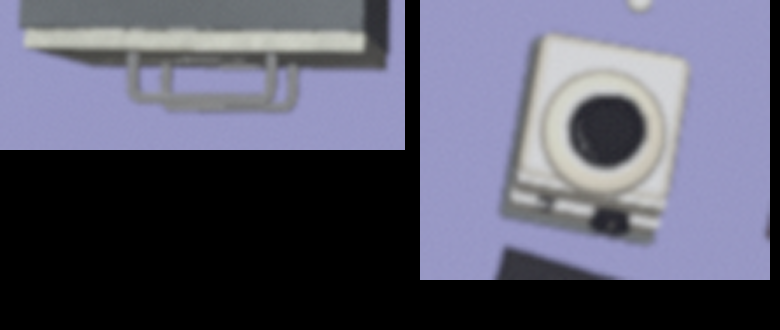

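Confirmed: the crops show the cream mixer with its black cup at about (362,227), and the upper handle bar at about (197,218), drawn left of the lower one. The cabinet yaw is about 0. First I turn the tool so that it closes along x.

drive_tool([
  [[0, 0, 0], 1, 0.1],
  [[0, 0, 0], 1, 0.1],
  [[0, 0, 0], 1, 0.1],
  [[0, 0, 0], 1, 0.1],
  [[0, 0, 0], 1, 0.1],
  [[0, 0, 0], 1, 0.1],
  [[0, 0, 0], 1, 0.1],
  [[0, 0, 0], 1, 0.1],
  [[0, 0, 0], 1, 0.1],
  [[0, 0, 0], 1, 0.1],
  [[0, 0, 0], 1, 0.1],
  [[0, 0, 0], 1, 0.1],
])

```text
t: 2.1
tcp_pos: [0.164, 0.525, 0.2313]
orientation: [-1.968, -2.448, -0.0]
ft_force: [0.0, -0.1, 0.5]
gripper_width: 0.047
gripper_force: 0.0
```

drive_tool([
  [[0, 0, 0], 1, 0.1],
  [[0, 0, 0], 1, 0.1],
  [[0, 0, 0], 0.5, 0.1],
  [[-0.6, 0.7, 0], 0, 0.1],
  [[-0.6, 0.7, 0], 0, 0.1],
  [[-0.6, 0.7, 0], 0, 0.1],
  [[-0.6, 0.7, 0], 0, 0.1],
  [[-0.6, 0.7, 0], 0, 0.1],
  [[-0.6, 0.7, 0], 0, 0.1],
  [[-0.6, 0.7, 0], 0, 0.1],
  [[-0.6, 0.7, 0], 0, 0.1],
])

```text
t: 3.02
tcp_pos: [0.3897, 0.3321, 0.2315]
orientation: [2.218, 2.224, 0.0]
ft_force: [0.2, 0.6, 0.1]
gripper_width: 0.0472
gripper_force: 0.0
```

drive_tool([
  [[-0.53, 0.8, 0], 0, 0.1],
  [[-0.53, 0.8, 0], 0, 0.1],
  [[-0.53, 0.8, 0], 0, 0.1],
  [[-0.53, 0.8, 0], 0, 0.1],
  [[-0.53, 0.8, 0], 0, 0.1],
  [[-0.53, 0.8, 0], 0, 0.1],
  [[0, 0, 0], 0, 0.1],
  [[0, 0, 0], 0, 0.1],
])

```text
t: 3.68
tcp_pos: [0.5819, 0.2055, 0.2305]
orientation: [-2.221, -2.221, 0.001]
ft_force: [-0.4, -0.3, -1.0]
gripper_width: 0.0469
gripper_force: 0.0
```

```bash
python3 - <<'E'
from h import *
np.set_printoptions(precision=4,suppress=True)
print(manip.get_obs()["tcp_pos"])
s=cams.snapshot("wrist");save(s,"w1.png")
print(np.array(s["world_from_camera"]))
print([(d["conf"],d["position"],atz(s,d["position"],.15)) for d in cams.landmark_of("wrist","upper_handle")])
E
```

```text
[0.5819 0.2055 0.2305]
[[ 1.     -0.0003 -0.0016  0.5811]
 [-0.0007 -0.9622 -0.2724  0.2746]
 [-0.0014  0.2724 -0.9622  0.3731]
 [ 0.      0.      0.      1.    ]]
[]
```

View pics/w1.png

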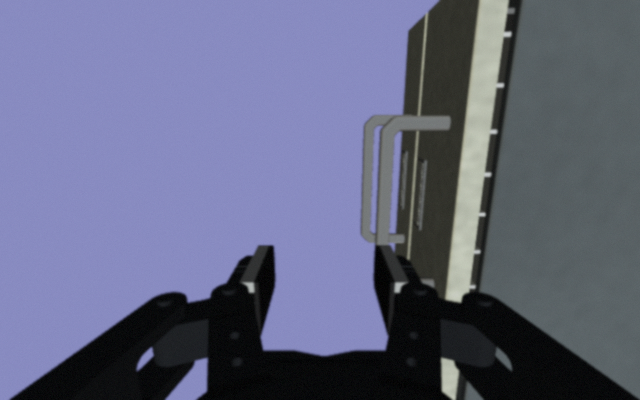

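The wrist view shows the upper handle bar as the nearer bow, running from about (388,125) down to (383,240). The drawer front's white top is to its right.

```bash
python3 - <<'E'
from h import *
np.set_printoptions(precision=4,suppress=True)
s=cams.snapshot("wrist")
for px in((389,125),(385.5,160),(384,200),(382.5,238)): print(atz(s,px,.15))
for px in((477,100),(463,200)): print(atz(s,px,.178))
s=cams.snapshot("top")
for px in((173,218),(220,218)): print(atz(s,px,.15))
E
```

```text
[0.6228 0.268  0.15  ]
[0.6218 0.2444 0.15  ]
[0.6223 0.2156 0.15  ]
[0.6227 0.1863 0.15  ]
[0.6671 0.283  0.178 ]
[0.6663 0.2233 0.178 ]
[0.6212 0.2691 0.15  ]
[0.6231 0.1467 0.15  ]
```

The handle axis is at x≈0.622 and y≈0.207, with the drawer front at x≈0.662. I narrow the opening to about 30 mm and go down over the bar.

drive_tool([
  [[0, 0.5, 0], 0, -0.3],
  [[0, 0.5, 0], 0, -0.3],
  [[0, 0, 0], 0, -0.3],
  [[0, 0, 0], 0, -0.3],
  [[0, 0, 0.5], 0, -0.3],
  [[0, 0, 0.5], 0, -0.3],
  [[0, 0, 0.5], 0, -0.3],
  [[0, 0, 0.5], 0, -0.3],
  [[0, 0, 0.4], 0, -0.3],
  [[0, 0, 0], 0, -0.3],
])

```text
t: 4.72
tcp_pos: [0.6184, 0.2074, 0.1326]
orientation: [-2.215, -2.223, 0.007]
ft_force: [0.1, 0.3, -0.5]
gripper_width: 0.0299
gripper_force: 0.0
```

drive_tool([
  [[0, 0, 0], 0, -1],
  [[0, 0, 0], 0, -1],
  [[0, 0, 0], 0, -1],
  [[0, 0, 0], 0, -1],
  [[0, 0, 0], 0, -1],
  [[0, 0, 0], 0, -1],
], squeeze=40)

```text
t: 5.22
tcp_pos: [0.6212, 0.2074, 0.1368]
orientation: [2.218, 2.224, 0.004]
ft_force: [-2.0, 2.0, 6.7]
gripper_width: 0.0085
gripper_force: 39.6
```

drive_tool([
  [[0, -0.2, 0], 0, -1],
  [[0, -0.35, 0], 0, -1],
  [[0, -0.35, 0], 0, -1],
  [[0, -0.35, 0], 0, -1],
  [[0, -0.35, 0], 0, -1],
  [[0, -0.35, 0], 0, -1],
  [[0, -0.35, 0], 0, -1],
  [[0, -0.35, 0], 0, -1],
  [[0, -0.35, 0], 0, -1],
  [[0, -0.3, 0], 0, -1],
  [[0, -0.15, 0], 0, -1],
  [[0, 0, 0], 0, -1],
])

```text
t: 6.22
tcp_pos: [0.4823, 0.2069, 0.1368]
orientation: [2.217, 2.224, 0.003]
ft_force: [-2.3, 1.8, 6.7]
gripper_width: 0.0084
gripper_force: 40.1
```

drive_tool([
  [[0, 0, 0], 0, -1],
  [[0, 0, 0], 0, -0.3],
  [[0, 0, 0], 0, -0.3],
  [[0, 0, 0], 0, -0.3],
  [[0, 0, 0], 0, -0.3],
  [[0, 0, -0.5], 0, -0.3],
  [[0, 0, -0.9], 0, -0.3],
  [[0, 0, -0.9], 0, -0.3],
  [[0, 0, -0.9], 0, 0.3],
  [[0, 0, -0.5], 0, 1],
  [[0, 0, 0], 0, 1],
  [[0, 0, 0], 0, 1],
])

```text
t: 7.22
tcp_pos: [0.483, 0.2066, 0.2838]
orientation: [2.218, 2.224, 0.002]
ft_force: [-0.2, 0.2, -0.7]
gripper_width: 0.0769
gripper_force: 0.0
```

```bash
python3 - <<'E'
from h import *
np.set_printoptions(precision=4,suppress=True)
print(manip.get_obs()["tcp_pos"])
m=[]
for c in("wrist","top","side"):
    s=cams.snapshot(c);m.append(s["pixels"])
    for t in ("vial","short_a"):
        print(c,t,[(round(d["conf"],2),np.round(d["position"],1),atz(s,d["position"],.093)) for d in cams.landmark_of(c,t)])
cv2.imwrite("pics/m2.png",np.vstack([cv2.resize(m[0][:,:,::-1],(480,300)),np.hstack([cv2.resize(m[1][190:270,130:280,::-1],(375,200)),cv2.resize(m[2][180:360,160:360,::-1],(222,200))])[:,:480]]))
E
```

```text
[0.483  0.2066 0.2838]
wrist vial [(0.7, array([426.6, 243.7]), array([0.5964, 0.1349, 0.093 ])), (0.62, array([431.4, 178.8]), array([0.595 , 0.2083, 0.093 ]))]
wrist short_a [(0.97, array([429.5, 178.9]), array([0.593 , 0.2082, 0.093 ])), (0.67, array([439.6, 109.3]), array([0.5965, 0.2783, 0.093 ]))]
top vial [(0.48, array([223.4, 229.1]), array([0.5967, 0.1486, 0.093 ]))]
top short_a [(0.68, array([203.5, 226.8]), array([0.6023, 0.2035, 0.093 ])), (0.48, array([176.6, 229.6]), array([0.5935, 0.2766, 0.093 ]))]
side vial [(0.6, array([323.1, 261.7]), array([0.6008, 0.1358, 0.093 ]))]
side short_a [(0.72, array([312.9, 283.4]), array([0.5958, 0.2082, 0.093 ])), (0.53, array([299.4, 302.7]), array([0.5995, 0.2675, 0.093 ]))]
```

View pics/m2.png

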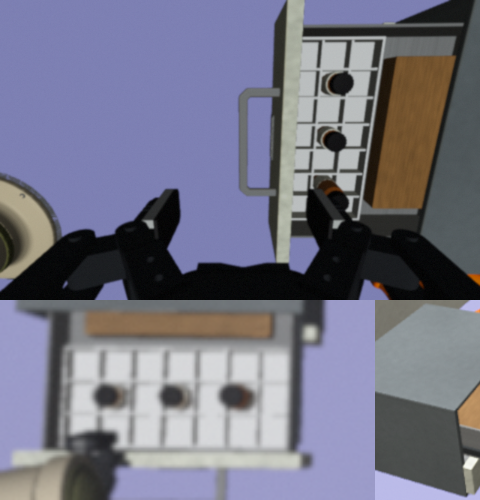

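The picture shows the drawer open by about 14 cm. The tall amber vial is nearest the cabinet's right side, at about (440,245) in the full wrist image, and the two short ones are at (430,179) and (440,109). All views agree on (0.598, 0.137). I go over it and down.

drive_tool([
  [[-0.43, 0.72, 0], 0, 0.3],
  [[-0.43, 0.72, 0], 0, 0.3],
  [[-0.43, 0.72, 0], 0, 0.3],
  [[-0.43, 0.72, 0], 0, 0.3],
  [[0, 0, 0], 0, 0.3],
  [[0, 0, 0], 0, 0.3],
])

```text
t: 8.17
tcp_pos: [0.5991, 0.1371, 0.2821]
orientation: [-2.22, -2.221, 0.002]
ft_force: [-0.6, -0.3, -0.3]
gripper_width: 0.0559
gripper_force: 0.0
```

```bash
python3 - <<'E'
from h import *
np.set_printoptions(precision=4,suppress=True)
o=manip.get_obs();print(o["tcp_pos"],o["gripper_width"])
for c in("wrist","side"):
    s=cams.snapshot(c)
    if c=="wrist": save(s,"w3.png")
    print(c,[(round(d["conf"],2),np.round(d["position"],1),atz(s,d["position"],.093)) for d in cams.landmark_of(c,"vial")])
    for d in cams.cut_out(c,"vial"): print(d["conf"],d["bbox"])
    print(proj(s,[.598,.1375,.093]),proj(s,[.598,.1375,.165]))
E
```

```text
[0.5991 0.1371 0.2821] 0.0559065956033408
wrist [(0.69, array([322. , 182.1]), array([0.5956, 0.1355, 0.093 ]))]
0.62 [307.9, 168.6, 340.1, 209.8]
[324.268  180.2234] [324.1777 197.782 ]
side [(0.96, array([323.9, 265.2]), array([0.5952, 0.1465, 0.093 ]))]
0.83 [317.2, 230.6, 330.3, 261.1]
[324.0962 262.4291] [323.8921 233.561 ]
```

View pics/w3.png

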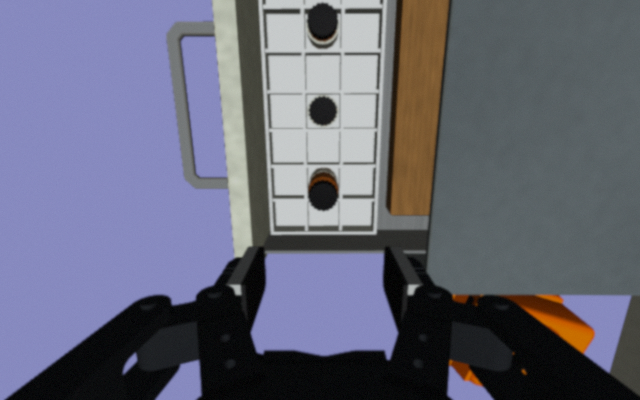

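The tall vial's cap is at about (323,194), where the model predicts (324,198), so the tool is centred. I go down and grip.

drive_tool([
  [[0.03, -0.03, 0.6], 0, 0.3],
  [[0, 0, 0.6], 0, 0.3],
  [[0, 0, 0.6], 0, 0.3],
  [[0, 0, 0.6], 0, 0.3],
  [[0, 0, 0.6], 0, 0.3],
  [[0, 0, 0.5], 0, 0.3],
  [[0, 0, 0.4], 0, 0.3],
  [[0, 0, 0.25], 0, 0.3],
  [[0, 0, 0], 0, 0.3],
  [[0, 0, 0], 0, 0.3],
])

```text
t: 9.3
tcp_pos: [0.5967, 0.1396, 0.1175]
orientation: [-2.218, -2.225, 0.001]
ft_force: [-0.8, 0.9, 0.3]
gripper_width: 0.0557
gripper_force: 0.0
```

drive_tool([
  [[0, 0, 0], 0, -1],
  [[0, 0, 0], 0, -1],
  [[0, 0, 0], 0, -1],
  [[0, 0, 0], 0, -1],
  [[0, 0, 0], 0, -1],
  [[0, 0, 0], 0, -1],
  [[0, 0, 0], 0, -1],
  [[0, 0, 0], 0, -1],
], squeeze=40)

```text
t: 9.97
tcp_pos: [0.5974, 0.1394, 0.1183]
orientation: [2.218, 2.224, 0.002]
ft_force: [-1.1, -0.1, 6.9]
gripper_width: 0.0264
gripper_force: 39.7
```

drive_tool([
  [[0, 0, -0.2], 0, -1],
  [[0, 0, -0.4], 0, -1],
  [[0, 0, -0.5], 0, -1],
  [[0, 0, -0.6], 0, -1],
  [[0, 0, -0.6], 0, -1],
  [[0, 0, -0.6], 0, -1],
  [[0, 0, -0.5], 0, -1],
  [[0, 0, -0.2], 0, -1],
  [[0, 0, 0], 0, -1],
  [[0, 0, 0], 0, -1],
])

```text
t: 10.8
tcp_pos: [0.5968, 0.1392, 0.2605]
orientation: [-2.218, -2.224, 0.001]
ft_force: [0.1, 0.1, -1.4]
gripper_width: 0.0269
gripper_force: 39.4
```

drive_tool([
  [[-0.4, 0, 0], 0, -1],
  [[-0.8, 0.03, 0], 0, -1],
  [[-0.8, 0.03, 0], 0, -1],
  [[-0.8, 0.03, 0], 0, -1],
  [[-0.8, 0.03, 0], 0, -1],
  [[-0.8, 0.03, 0], 0, -1],
  [[-0.8, 0.03, 0], 0, -1],
  [[-0.8, 0.03, 0], 0, -1],
  [[-0.8, 0.03, 0], 0, -1],
  [[-0.8, 0.03, 0], 0, -1],
  [[-0.8, 0, 0], 0, -1],
  [[-0.7, 0, 0], 0, -1],
])

```text
t: 11.8
tcp_pos: [0.6081, -0.2266, 0.2591]
orientation: [-2.217, -2.221, 0.002]
ft_force: [0.3, 0.9, -0.9]
gripper_width: 0.0268
gripper_force: 39.4
```

drive_tool([
  [[0, 0, 0.3], 0, -1],
  [[0, 0, 0.3], 0, -1],
  [[0, 0, 0], 0, -1],
  [[0, 0, 0], 0, -1],
  [[0, 0, 0], 0, -1],
])

```text
t: 12.22
tcp_pos: [0.6088, -0.2244, 0.2372]
orientation: [-2.218, -2.224, 0.0]
ft_force: [0.5, -0.4, -0.3]
gripper_width: 0.0269
gripper_force: 39.4
```

```bash
python3 - <<'E'
from h import *
np.set_printoptions(precision=4,suppress=True)
o=manip.get_obs();print(o["tcp_pos"],o["gripper_width"],o["ft_force"])
m=[]
for c in("wrist","side","top"):
    s=cams.snapshot(c);m.append(s["pixels"][:,:,::-1])
    for t,z in(("vial",o["tcp_pos"][2]-.025),("cup_seat",.143)):
        print(c,t,[(round(d["conf"],2),np.round(d["position"],1),atz(s,d["position"],z)) for d in cams.landmark_of(c,t)])
        print([(round(d["conf"],2),np.round(d["bbox"],1)) for d in cams.cut_out(c,t)])
    t=o["tcp_pos"]
    print("proj vial foot",proj(s,t+[0,0,-.025]),"cap top",proj(s,t+[0,0,.047]),"seat",proj(s,[.6085,-.2275,.143]))
cv2.imwrite("pics/m4.png",np.vstack([cv2.resize(m[0],(448,280)),cv2.resize(m[1][100:220,300:460],(448,300),interpolation=2)]))
E
```

```text
[ 0.6088 -0.2244  0.2372] 0.026881504790855996 [ 0.4802 -0.3576 -0.2993]
wrist vial [(0.65, array([322. , 242.5]), array([ 0.6067, -0.2255,  0.2122]))]
[(0.7, array([288.8, 221.1, 361.9, 349.3]))]
wrist cup_seat [(0.67, array([321.1, 215.6]), array([ 0.6055, -0.2321,  0.143 ]))]
[(0.71, array([632.7,   0.9, 639.2,  19.8])), (0.66, array([286.2, 188.4, 359.6, 243.2]))]
proj vial foot [325.8487 240.6558] cap top [326.8864 321.1711] seat [324.953 209.859]
side vial [(0.86, array([365.6, 148.3]), array([ 0.6086, -0.2166,  0.2122])), (0.7, array([319.9, 194.9]), array([0.6317, 0.0681, 0.2122]))]
[(0.52, array([359.2, 118.3, 371.4, 145.1]))]
side cup_seat [(0.7, array([365.9, 170.7]), array([ 0.6075, -0.2267,  0.143 ])), (0.6, array([270.1, 177.2]), array([ 0.8376, -0.1037,  0.143 ])), (0.6, array([391.3, 143.3]), array([ 0.5851, -0.4509,  0.143 ]))]
[(0.7, array([293.4, 279.6, 303.5, 306.7])), (0.59, array([258.2, 169.9, 275.1, 192.9])), (0.57, array([385. , 134.6, 398.4, 150.9])), (0.55, array([355.5, 159.1, 377.2, 180.4]))]
proj vial foot [366.2611 147.2446] cap top [367.4472 121.0217] seat [365.6045 170.5357]
top vial []
[(0.73, array([134.4, 103.5, 259.8, 276.1])), (0.52, array([339.7, 196.9, 381.1, 260.1]))]
top cup_seat [(0.64, array([451.1, 235.3]), array([ 0.5876, -0.4606,  0.143 ])), (0.54, array([311.7, 138.9]), array([ 0.8413, -0.0907,  0.143 ])), (0.36, array([364.1, 223.5]), array([ 0.6149, -0.2327,  0.143 ]))]
[(0.84, array([300.5, 130.3, 318.2, 151. ])), (0.57, array([442. , 225.5, 465.2, 248. ]))]
proj vial foot [364.2856 224.1315] cap top [368.2452 222.2119] seat [362.1408 225.887 ]
```

View pics/m4.png

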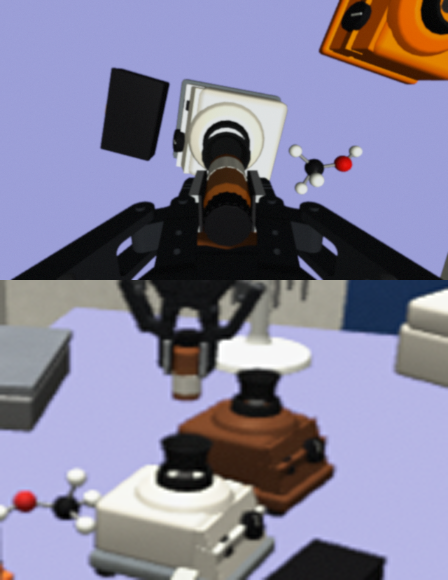

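The vial hangs upright over the cream mixer's cup. In the wrist image its foot is at about (325,235) and the cup rim's far edge is at row 188. Next I fit the rim and foot circles to the outlines.

```bash
cat > fit.py <<'E'
from h import *
from scipy.optimize import least_squares
np.set_printoptions(precision=4,suppress=True)
a=np.linspace(0,2*np.pi,180)
def circ(x,y,z,r): return np.c_[x+r*np.cos(a),y+r*np.sin(a),0*a+z]
def bb(s,P):
    q=np.array([proj(s,p) for p in P]);return np.r_[q.min(0),q.max(0)]
o=manip.get_obs();t=o["tcp_pos"];W=cams.snapshot("wrist");D=cams.snapshot("side")
def best(c,n,near):
    L=[d for d in cams.cut_out(c,n) if abs((d["bbox"][0]+d["bbox"][2])/2-near[0])<25 and abs(d["bbox"][1]-near[1])<45]
    return np.array(L[0]["bbox"]) if L else None
cw=best("wrist","cup_seat",(322,188));vw=best("wrist","vial",(325,221))
cd=best("side","cup_seat",(366,159));vd=best("side","vial",(365,118))
print(cw,vw,cd,vd)
def fc(p,ws=1,wd=1):
    P=circ(*p,.157,.0265);r=[]
    if ws and cw is not None: r+=list((bb(W,P)-cw)[:3])
    if wd and cd is not None: r+=list((bb(D,P)-cd)[:3])
    return r
for k in((1,1),(1,0),(0,1)): 
    f=least_squares(lambda p:fc(p,*k),[.6085,-.2275],loss="soft_l1",diff_step=1e-4);print("cup",k,f.x,np.round(f.fun,1))
zf=t[2]-.0253
def fv(p):
    r=[]
    if vw is not None: r.append(bb(W,circ(*p,zf,.014))[1]-vw[1])
    if vd is not None:
        b=bb(D,circ(*p,zf,.014));r+=[(b[0]-vd[0]),(b[2]-vd[2])]
    return r
f=least_squares(fv,t[:2],diff_step=1e-4);print("vial",f.x,f.fun,"tcp",t)
E
python3 - <<'E'
from fit import *
g=W["pixels"].astype(int)
c=W["pixels"][150:360,260:400,::-1];d=D["pixels"][100:200,330:410,::-1]
for P,co in((circ(.6085,-.2275,.157,.0265),(0,255,0)),(circ(*t[:2],zf,.014),(255,255,0))):
    pass
A=cv2.resize(c,None,fx=2.8,fy=2.8);B=cv2.resize(d,None,fx=4.9,fy=4.9)
def dr(im,s,P,off,f,co):
    q=np.array([(proj(s,p)-off)*f for p in P]).astype(np.int32);cv2.polylines(im,[q],True,co,1)
for P,co in((circ(.6085,-.2275,.157,.0265),(0,255,0)),(circ(*t[:2],zf,.014),(255,255,0))):
    dr(A,W,P,(260,150),2.8,co);dr(B,D,P,(330,100),4.9,co)
h=max(len(A),len(B));n=np.zeros((h,A.shape[1]+B.shape[1],3),np.uint8);n[:len(A),:A.shape[1]]=A;n[:len(B),A.shape[1]:]=B
cv2.imwrite("pics/m5.png",n);print(n.shape)
E
```

```text
[287.8 187.3 356.9 240.7] [287.7 222.7 361.1 348.3] [355.2 160.4 375.5 177.7] [361.1 121.5 372.7 149.3]
cup (1, 1) [ 0.6074 -0.2334] [-0.6 -0.   2.9  1.9  0.8  1. ]
cup (1, 0) [ 0.6065 -0.2334] [-1.7  0.1  1.7]
cup (0, 1) [ 0.6124 -0.237 ] [ 0.4  0.  -0.4]
vial [ 0.6081 -0.2282] [-0.0025  0.5167 -0.5118] tcp [ 0.6088 -0.2247  0.2374]
(588, 784, 3)
```

View pics/m5.png

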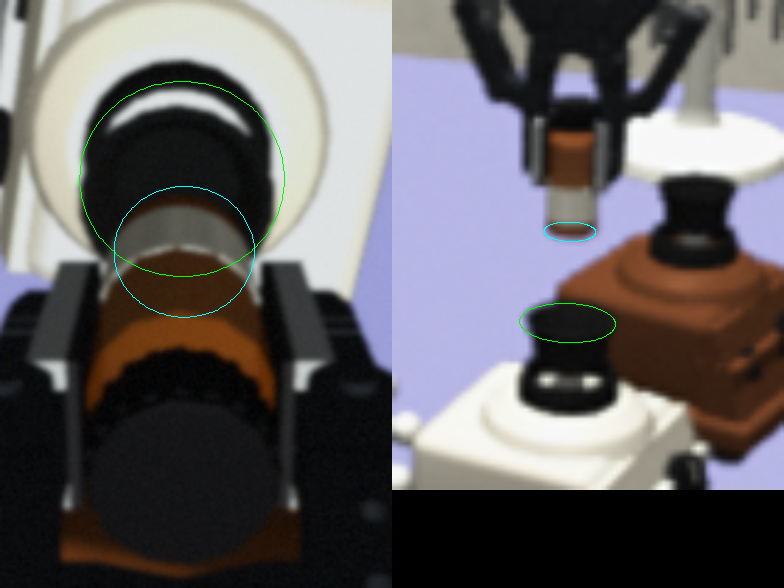

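The wrist overlay shows the cup rim's near edge at row 188 and the predicted one at 179, so the cup lies about 5 mm further towards -y. I shift, lower the foot to just above the rim and compare again there, where parallax is small.

drive_tool([
  [[-0.13, -0.03, 0.2], 0, -1],
  [[0, 0, 0.3], 0, -1],
  [[0, 0, 0.3], 0, -1],
  [[0, 0, 0.25], 0, -1],
  [[0, 0, 0.1], 0, -1],
  [[0, 0, 0], 0, -1],
  [[0, 0, 0], 0, -1],
  [[0, 0, 0], 0, -1],
])

```text
t: 13.93
tcp_pos: [0.6078, -0.2301, 0.192]
orientation: [2.218, 2.223, 0.0]
ft_force: [0.3, 0.7, -0.4]
gripper_width: 0.0267
gripper_force: 39.4
```

```bash
python3 - <<'E'
from fit import *
print(zf, o["ft_force"])
A=cv2.resize(W["pixels"][140:360,260:400,::-1],None,fx=2.7,fy=2.7,interpolation=2);B=cv2.resize(D["pixels"][110:190,330:410,::-1],None,fx=5.2,fy=5.2,interpolation=2)
def dr(im,s,P,off,f,co):
    q=np.array([(proj(s,p)-off)*f for p in P]).astype(np.int32);cv2.polylines(im,[q],True,co,1)
for P,co in((circ(t[0],t[1],.157,.0265),(0,255,0)),(circ(*t[:2],zf,.014),(255,255,0)),(circ(*t[:2],zf+.052,.014),(0,255,255)),(circ(*t[:2],zf+.072,.012),(0,0,255))):
    dr(A,W,P,(260,140),2.7,co);dr(B,D,P,(330,110),5.2,co)
h=max(len(A),len(B));n=np.zeros((h,A.shape[1]+B.shape[1],3),np.uint8);n[:len(A),:A.shape[1]]=A;n[:len(B),A.shape[1]:]=B
cv2.imwrite("pics/m6.png",n);print(n.shape)
T=cams.snapshot("top");print("rim top-cam px/mm n/a")
E
```

```text
[279.8 194.8 365.7 246.3] [288.2 220.4 360.8 348.7] [356.3 161.8 377.8 180.1] [360.4 135.7 372.7 162.4]
cup (1, 1) [ 0.6061 -0.2328] [-1.9  0.   2.   1.1 -0.5 -0.9]
cup (1, 0) [ 0.6061 -0.2328] [-2.   0.1  2. ]
cup (0, 1) [ 0.6055 -0.229 ] [ 1.   0.1 -1. ]
vial [ 0.6081 -0.2323] [-0.0045  0.9844 -0.9752] tcp [ 0.6078 -0.2301  0.192 ]
0.16674836341885302 [ 0.2528  0.6776 -0.3732]
(594, 794, 3)
rim top-cam px/mm n/a
```

View pics/m6.png

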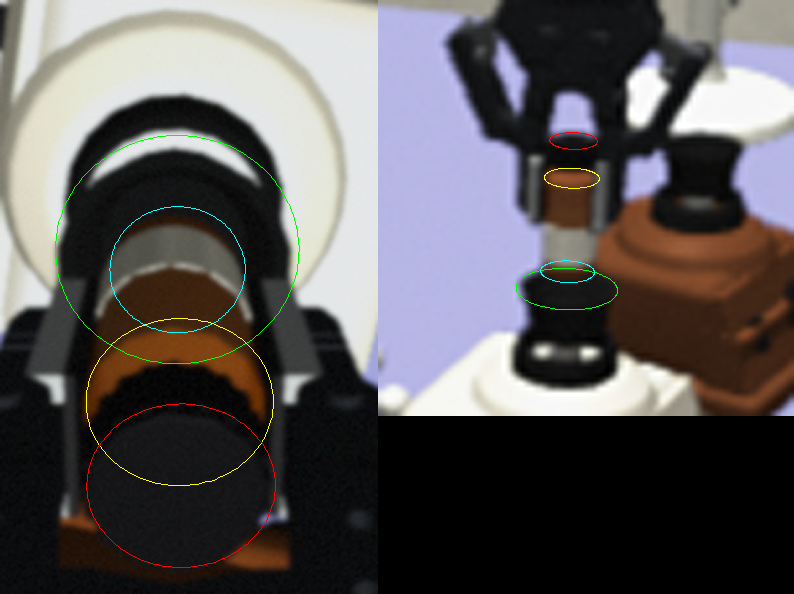

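Here the vial outline matches the model to within about 1 mm. The rim's near edge (crop row 150 against 135) puts the cup about 2 mm further towards -y. I correct that and go down to just above the seat, watching the force.

drive_tool([
  [[-0.045, -0.01, 0.1], 0, -1],
  [[0, 0, 0.1], 0, -1],
  [[0, 0, 0.1], 0, -1],
  [[0, 0, 0.1], 0, -1],
  [[0, 0, 0.1], 0, -1],
  [[0, 0, 0], 0, -1],
  [[0, 0, 0], 0, -1],
  [[0, 0, 0], 0, -1],
])

```text
t: 14.95
tcp_pos: [0.6073, -0.2317, 0.1715]
orientation: [2.218, 2.224, 0.0]
ft_force: [1.0, 0.2, -0.5]
gripper_width: 0.0272
gripper_force: 39.4
```

drive_tool([
  [[0, 0, 0.05], 0, -1],
  [[0, 0, 0.05], 0, -1],
  [[0, 0, 0], 0, -1],
  [[0, 0, 0], 0, -1],
  [[0, 0, 0], 0, -1],
  [[0, 0, 0], 0, -1],
])

```text
t: 15.45
tcp_pos: [0.6073, -0.2318, 0.1677]
orientation: [2.218, 2.224, 0.0]
ft_force: [0.0, 0.2, 2.5]
gripper_width: 0.027
gripper_force: 39.7
```

Contact came at a foot height of about 0.1425 (the seat is at 0.143), with no side force. I press 5 mm further.

drive_tool([
  [[0, 0, 0.04], 0, -1],
  [[0, 0, 0.04], 0, -1],
  [[0, 0, 0.03], 0, -1],
  [[0, 0, 0], 0, -1],
  [[0, 0, 0], 0, -1],
  [[0, 0, 0], 0, -1],
  [[0, 0, 0], 0, -1],
  [[0, 0, 0], 0, -1],
])

```text
t: 16.12
tcp_pos: [0.6073, -0.2318, 0.1634]
orientation: [2.218, 2.224, 0.0]
ft_force: [-0.1, -0.4, 5.5]
gripper_width: 0.0267
gripper_force: 40.1
```

```bash
python3 - <<'E'
from fit import *
print(zf,o["ft_force"],o["ft_torque"])
A=cv2.resize(W["pixels"][140:360,260:400,::-1],None,fx=2.7,fy=2.7,interpolation=2);B=cv2.resize(D["pixels"][110:190,330:410,::-1],None,fx=5.2,fy=5.2,interpolation=2)
n=np.zeros((594,794,3),np.uint8);n[:len(A),:A.shape[1]]=A;n[:len(B),A.shape[1]:A.shape[1]+B.shape[1]]=B
cv2.imwrite("pics/m7.png",n)
E
```

```text
[274.9 201.9 373.4 252. ] [287.2 221.2 360.7 350.8] [356.8 165.2 380.4 177.7] [361.1 147.7 372.7 169.4]
cup (1, 1) [ 0.6055 -0.2307] [-5.4  0.   1.9  0.6 -3.6 -3.4]
cup (1, 0) [ 0.6064 -0.2307] [-3.6  0.1  3.7]
cup (0, 1) [ 0.5956 -0.2079] [ 1.9  0.1 -1.8]
vial [ 0.6065 -0.2344] [-0.0031  0.6995 -0.693 ] tcp [ 0.6073 -0.2318  0.1634]
0.13805022104405146 [-0.0542 -0.4392  5.5316] [0.0673 0.0401 0.0013]
```

View pics/m7.png

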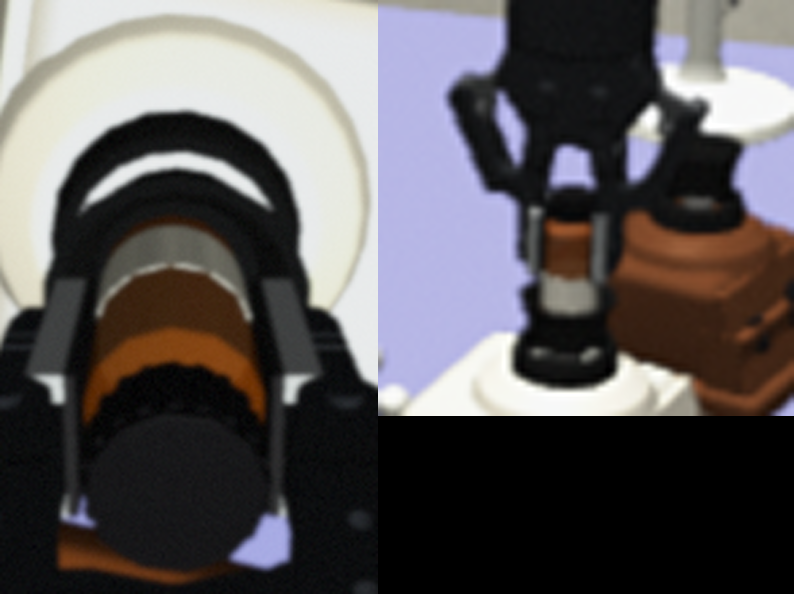

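The vial stands upright in the bore. The force is about 6 N and rose 3.0 N over 4.3 mm, which matches the spring. The finger tips are about 11 mm above the rim, so I hand in.

```bash
python3 -c "
from plant import manip
print(manip.job_done())"
```

```text
the job is handed in; nothing more can be done
None
```

I handed the job in with the gripper still holding the tall vial upright in the cream mixer's cup, sunk an estimated 4–5 mm (from tool height and about 6 N of force); the drawer is about 14 cm open, and the short vials were still standing when last seen, before the lift.

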